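# Load a long-path cell and click its carriage into the photometer beam

### The job

Take the longer of the two glass cells from the grey rack and lay it in the two V saddles of the photometer's carriage while the carriage is still out in front of the lamp and receiver, so that it lies level in both saddles; set it down, do not drop it, and let go of it. Then slide the carriage along its rail by its grip post, away from you towards the beam, until you feel it click into the ball detent that puts the cell in the beam, and finish while still holding the grip post there, as for taking a reading. Leave the short cell, the flask and the brown bottle where they are.

Things in the scene. Friction and masses are not known exactly. Their poses are not given: they have to be found in the camera images.
- cell: The long cell: clear glass tube 24 mm in diameter with an aluminium collar (30 mm diameter, 12 mm long) on each end, 120 mm long over all, 96 mm of bare glass, about 0.12 kg. Origin at its middle on the tube's axis; y runs along the tube; roll about y is free. Starts lying level in one place of the rack, axis 31 mm above the bench. Grip it across the middle of the glass from above.
- short_cell: A bystander of the same make but only 86 mm long over all, lying in the other place of the rack, parallel to the long cell and 90 mm from it. Origin at its middle, y along the tube. Leave it there.
- rack: Grey plastic rack, 155 x 110 mm, fixed, base plate 8 mm thick; origin at the centre of its underside. Two places at x = -45 and +45 mm, each with two low V ridges at y = -27 and +27 mm, 6 mm thick, tops 27 mm above the bench, notches running along y. Which cell lies in which place varies.
- carriage: Black plate 140 mm (x) by 90 mm (y), top 42 mm above the bench, sliding on a low aluminium rail fixed to the bench. It moves only along its x; +x is into the beam, away from the robot. Travel 120 mm between end stops; starts within 30 mm of the near one. It drags with about 1.5 N, is slightly damped and stays where left. Origin at bench level below cradle.
- cradle (a point): Point on the carriage where the middle of the cell's axis is to lie, 67 mm above the bench; x along the rail, y along the cell. Two aluminium saddles, 8 mm thick, centred 36 mm to either side along y, each with an upward 90 degree V notch: lowest point 17 mm below this point, mouth about 36 mm wide, tips level with this point. They carry the bare glass; up to 7 mm off centre along y is fine.
- grip (a point): Middle of the carriage's grip post: an upright flat-sided aluminium post, 20 mm (x, along the rail) by 14 mm (y), from 46 to 82 mm above the bench, 80 mm on the robot's side of cradle. This point is 66 mm above the bench on the post's axis. Pinch it from above across its flat sides (fingers closing along y).
- beam (a point): Where the beam between the black snouts of the two white modules crosses the rail, 67 mm above the bench; x along the rail, y along the beam; snout faces 82 mm to either side. With cradle here the carriage's spring ball sits in its notch: in the last 4 mm it draws the carriage in, then takes 9 to 10 N to force on. The notch lies 30 to 95 mm ahead of the start and varies.
- flask: Bystander: conical glass flask, 82 mm across the foot, 122 mm high. Origin at the centre of its underside.
- bottle: Bystander: brown glass bottle, 60 mm in diameter, 125 mm high. Origin at the centre of its underside.
There are look-alikes about, which are no part of the job. What is shaped like the cell but orange or yellow is not meant.

How it is judged:
On the way:
1. the long cell lies level in both saddles and is let go, with the carriage still out of the beam (horizontal distance between cell and cradle below 0.008 m and z of cell in the frame of cradle between -0.003 and 0.003 m and angle between the y axis of cell and the y axis of cradle, either way round below 0.06 rad and contact force between cell and the arm below 0.1 N and contact force between cell and the fingers below 0.1 N and x of cradle in the frame of beam below -0.015 m), for 0.2 s.
At the end, for the whole second after the job is handed in: Cradle within 1.5 mm of the beam along the rail, still, held by the fingers (over 2 N). Long cell untouched in both saddles: middle within 8 mm of the cradle, height within 3 mm, axis within 0.06 rad. Short cell moved under 15 mm, flask and bottle under 30 mm (x of cradle in the frame of beam between -0.0015 and 0.0015 m and linear speed of carriage below 0.005 m/s and contact force between carriage and the fingers above 2 N and horizontal distance between cell and cradle below 0.008 m and z of cell in the frame of cradle between -0.003 and 0.003 m and angle between the y axis of cell and the y axis of cradle, either way round below 0.06 rad and linear speed of cell below 0.02 m/s and contact force between cell and the fingers below 0.1 N and contact force between cell and the arm below 0.1 N and distance of short_cell from where it was at the start of the episode below 0.015 m and distance of each of flask, bottle from where it was at the start of the episode below 0.03 m); the arm keeps its last pose, push and grip.
It fails at once if the long cell is dropped (falls more than about 10 mm out of the fingers) (linear speed of cell above 0.45 m/s and contact force between cell and the fingers below 0.05 N).
It fails at once if the short cell, the flask or the bottle is knocked away (distance of short_cell from where it was at the start of the episode above 0.03 m or distance of any of flask, bottle from where it was at the start of the episode above 0.05 m).
It also fails if it takes over 70 s, if anything falls off the work surface, if the arm or the gripper's body presses on something with over 40 N, if the wrist force passes 120 N, or if a joint passes its speed limit or range.

### The arm

A 6-joint arm with a two-finger parallel gripper is mounted at the origin on the work surface. World frame = base frame: x ahead of the robot, y to its left, z up, the work surface at z = 0. Lengths are in m, angles in rad, forces in N, time in s.
With the tool pointing down it reaches from about 0.275 to 0.875 m from the base axis. Payload 12.5 kg.
Tool frame: the origin (TCP) lies between the finger pads; the fingertips stand 8 mm ahead of it and the grasp point (between the pads) lies 11 mm behind it (ctrl.nose_length is the distance from the TCP to the fingertips, in m); x points along the fingers, z is the direction in which the jaws open and shut, and the axes are right-handed (so a half turn about x gives the same grasp; the last joint's range is limited). The gripper opens to 85 mm and grips with 20 to 120 N. Pads are 22 mm wide; open, the fingers measure 114 mm over their backs; the gripper's body (76 mm by 85 mm) begins 54 mm behind the grasp point. The pads swing forward as they close: fully open they stand 13 mm farther back than shut.
Start: joints at [-1.431, 0.351, 1.652, -0, 1.139, -0.085], TCP at [0.123, -0.536, 0.239] pointing down, gripper open.
Joint ranges: [-2.75, 2.75], [-0.79, 2.1], [0.01, 2.65], [-1.57, 4.71], [0.07, 3.14], [-2.87, 2.87]. Speed limits (rad/s): [2.22, 2.22, 2.79, 3.14, 3.14, 3.14].

### API

Orientations are given as a rotation vector (axis times angle).
In Python, from bench import ctrl gives the robot as it stands.
- The arm moves only by the tool move_arm, never from a script. Its argument "moves" is a list that holds one entry, the list of rows, each a list of 6 numbers: the shift along the tool's x, y, z in cm, then the turn, a rotation vector about the tool's x, y, z in degrees. A call has 1 to 20 rows; each row shifts and turns the commanded pose from where the row before left it, along the tool's axes as they then stand; what a row does not reach is not made up. A row lasts 1/8 s, in which the tool goes at most 62.5 mm and 10.7 degrees, less where a joint would pass 70% of its speed; a pose out of reach is approached as far as the arm can. A call with a gripper value outside its range is refused whole. "claw" is the finger opening in cm, from 0 to 8.54, set as the call begins (left out, the last holds). The fingers move at their own pace and stop on an object; the grip force is fixed at half the most. Time passes only in rows, so rows that do not move let the fingers close. It gives the time, the measured TCP pose, the force and the opening at its end, in the units of the state.
- ctrl.sense(): the state, without advancing time (a new reading comes with each control period).
- ctrl.grab_frame(name): name is "scene" or "top"; returns the picture (480x640x3 uint8, red, green, blue); there is no depth.
- ctrl.get_calibration(name): a dict with "fx", "fy", "cx", "cy" (pixels), "xyz" and "rotation" of the camera in the world. Camera axes: x right, y up, looking along -z (the intrinsics and any distortion apply to the point x, -y, -z); pixel columns grow to the right and rows downward; lengths in m; the calibration is good to about 2 mm. A picture is of the moment at which its call begins. get_calibration takes no time and is no camera call.
- ctrl.finish_job(): hands the job in, once; it reports no verdict.
The state is a dict: "t": time; "joint_pos": joint angles; "qd": joint speeds; "joint_torque": joint torques, N m; "tool_pos": TCP position; "tcp_rot": TCP orientation; "force": force on the tool from outside, world axes, zero at the start; "wrist_torque": the same for the moment, N m; "grip_width": finger opening in m.
Only numpy, scipy, OpenCV 4.12 (cv2) and the standard library are available. Lean on these libraries where they do the work, as an engineer would, in place of code of your own. Each camera call takes 0.05 s, during which the arm holds its last target.

## Working session

There is one attempt and no reset: what is moved stays moved. The work goes in short steps, Python scripts to look and compute and a tool call to move; the robot and the scene stay as the last step left them, time stands still between calls to the robot, and variables do not carry over. Pictures are saved under pics/ and viewed, and the job is handed in when it is done.

Besides the shell and the picture viewer there is one more tool, called after "Request:" as name([rows], argument=value, ...), one row to a line, values as JSON. move_arm: Moves the arm, as the interface text tells. Its arguments: {"type":"object","properties":{"moves":{"type":"array","items":{"type":"array","items":{"type":"array","items":{"type":"number"}}}},"claw":{"type":"number"}},"required":["moves"]}

```bash
mkdir -p pics; python3 - <<'E'
from bench import ctrl
import cv2
print(ctrl.sense())
for n in("scene","top"):
    print(n,ctrl.get_calibration(n))
    cv2.imwrite(f"pics/{n}0.png",ctrl.grab_frame(n)[:,:,::-1])
E
```

```text
{'t': 0.0, 'joint_pos': array([-1.43060411e+00,  3.51258580e-01,  1.65245455e+00,  5.94385688e-06,
        1.13911856e+00, -8.45857576e-02]), 'qd': array([-4.43328188e-04,  2.07057545e-05, -2.89627512e-04,  3.78084133e-03,
       -2.03506876e-03, -3.72481981e-05]), 'joint_torque': array([-5.97081817e-04, -5.06110096e+01, -2.91409117e+01, -1.04907288e-04,
        4.50095060e-03, -1.80670241e-05]), 'tool_pos': array([ 0.12257557, -0.5358174 ,  0.23873461]), 'tcp_rot': array([ 1.04288544,  1.30809386, -1.04145536]), 'force': array([-0.69692956,  0.8848798 ,  0.6135247 ]), 'wrist_torque': array([ 0.01257675, -0.03293541, -0.01604482]), 'grip_width': 0.08544868927743592}
scene {'fx': 467.6427172001569, 'fy': 467.6427172001569, 'cx': 316.0503025184161, 'cy': 238.72091142965883, 'xyz': array([ 1.00355276, -0.30244566,  0.90565228]), 'rotation': array([0.5203588 , 0.35158432, 1.10533187])}
top {'fx': 439.82781474751334, 'fy': 439.82781474751334, 'cx': 312.1147661370464, 'cy': 235.3028753451301, 'xyz': array([ 0.30970857, -0.0956676 ,  1.22459698]), 'rotation': array([ 0.12771906, -0.12200879, -1.54873987])}
```

View pics/scene0.png

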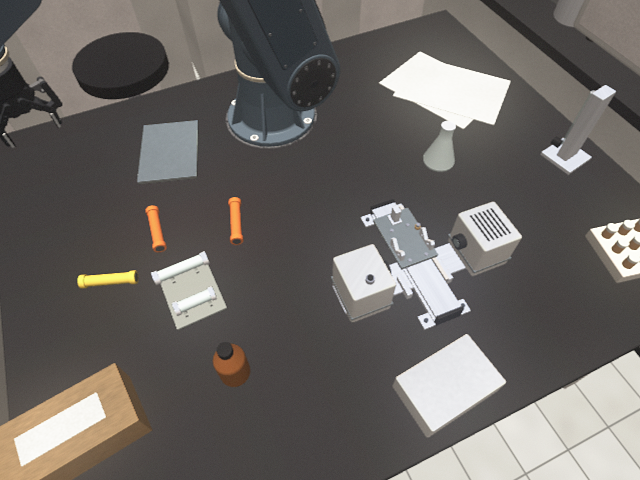

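View pics/top0.png

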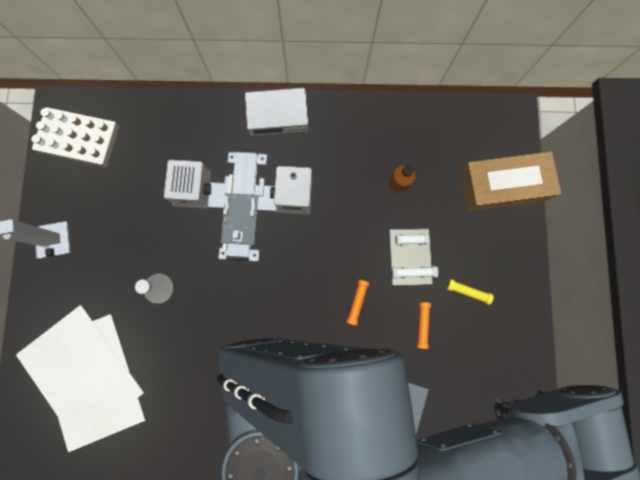

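The long cell is the nearer one in the rack, around (415,272) in top and (180,268) in scene. The carriage is at about (238,220) in top. I'll zoom in next.

```bash
cat > h.py <<'E'
import numpy as np, cv2
from scipy.spatial.transform import Rotation as R
from bench import ctrl
def ray(n,u,v):
    c=ctrl.get_calibration(n); d=np.array([(u-c['cx'])/c['fx'],-(v-c['cy'])/c['fy'],-1.])
    return np.array(c['xyz']),R.from_rotvec(c['rotation']).apply(d)
def plane(n,u,v,z):
    o,d=ray(n,u,v); return o+d*(z-o[2])/d[2]
def proj(n,p):
    c=ctrl.get_calibration(n); q=R.from_rotvec(c['rotation']).inv().apply(np.array(p)-c['xyz'])
    return c['cx']+c['fx']*q[0]/-q[2], c['cy']-c['fy']*q[1]/-q[2]
def tri(a,b):
    o1,d1=ray('scene',*a);o2,d2=ray('top',*b)
    s=np.linalg.lstsq(np.c_[d1,-d2],o2-o1,rcond=None)[0]
    p,q=o1+s[0]*d1,o2+s[1]*d2
    return (p+q)/2,np.linalg.norm(p-q)
def crop(src,dst,x0,y0,w,h,k):
    im=cv2.imread(src)[y0:y0+h,x0:x0+w]; im=cv2.resize(im,None,fx=k,fy=k,interpolation=cv2.INTER_CUBIC)
    for i in range(0,w,10): cv2.putText(im,str(x0+i),(i*k,8),0,.3,(0,255,255),1); cv2.line(im,(i*k,10),(i*k,14),(0,255,255),1)
    for i in range(0,h,10): cv2.putText(im,str(y0+i),(0,i*k+4),0,.3,(0,255,255),1)
    cv2.imwrite(dst,im)
E
python3 - <<'E'
from h import *
crop("pics/top0.png","pics/t_rack.png",380,220,70,75,8)
crop("pics/top0.png","pics/t_car.png",200,145,90,125,4)
crop("pics/scene0.png","pics/s_rack.png",140,240,100,95,6)
crop("pics/scene0.png","pics/s_car.png",350,190,130,145,4)
E
```

```text
(no output)
```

View pics/t_rack.png

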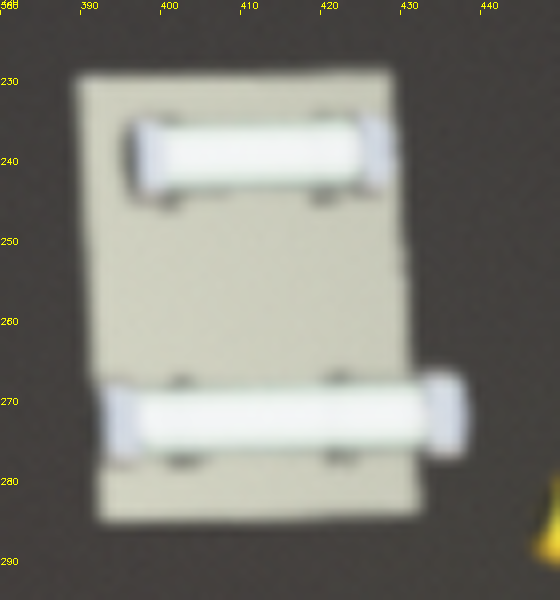

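View pics/t_car.png

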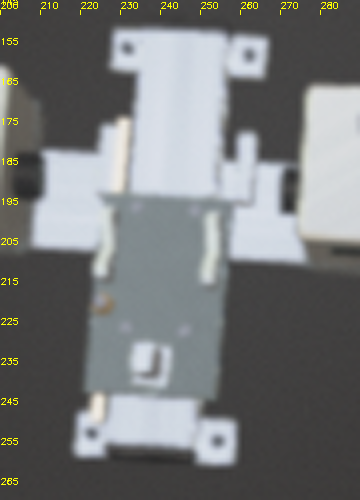

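View pics/s_rack.png

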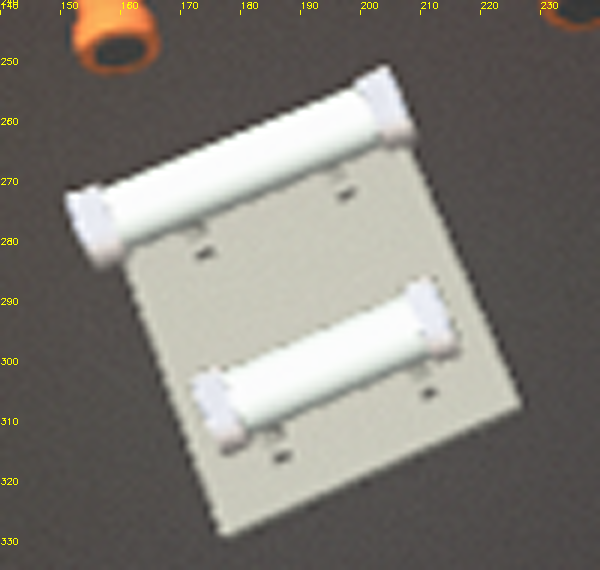

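View pics/s_car.png

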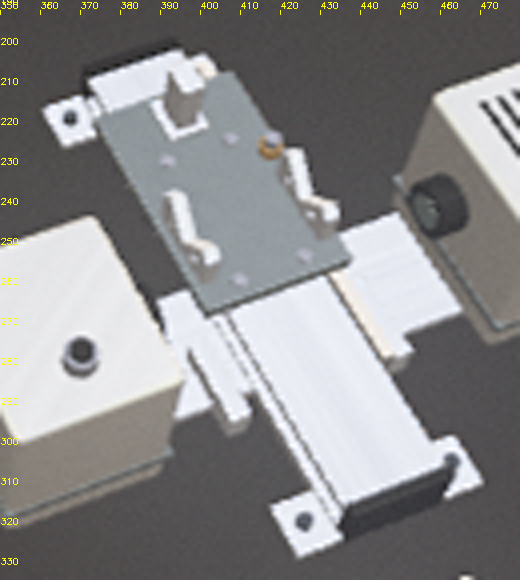

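```bash
python3 - <<'E'
from h import *
np.set_printoptions(precision=4,suppress=True)
P=lambda n,l,z:[plane(n,*q,z) for q in l]
for n,l in(("top",[(394.7,272.6),(434.5,271.7)]),("scene",[(155,277.5),(203.5,257)])):
    a,b=P(n,l,.031); print(n,"cell",a,b,(a+b)/2,np.linalg.norm(a-b),np.degrees(np.arctan2(*(b-a)[1::-1])))
print(tri((179.2,267.3),(414.7,272.1)))
for n,l in(("top",[(226,194),(258,196),(253.5,245),(221,242)]),("scene",[(401,268),(437,256),(407,208),(373,220)])):
    q=P(n,l,.042); print(n,"plate",np.array(q), [np.linalg.norm(q[i]-q[i-1]) for i in range(4)], sum(q)/4)
# refine plate by mask
for n,box in(("top",(200,145,90,125)),("scene",(350,190,130,145))):
    im=cv2.imread(f"pics/{n}0.png"); x,y,w,h=box; hsv=cv2.cvtColor(im,cv2.COLOR_BGR2HSV)
    px=im[230,240] if n=="top" else im[250,385]; print(px)
    m=(np.abs(im.astype(int)-px).max(2)<22).astype(np.uint8); mm=np.zeros_like(m); mm[y:y+h,x:x+w]=m[y:y+h,x:x+w]
    cs,_=cv2.findContours(cv2.morphologyEx(mm,cv2.MORPH_CLOSE,np.ones((5,5))),cv2.RETR_EXTERNAL,cv2.CHAIN_APPROX_NONE)
    c=max(cs,key=cv2.contourArea); print(n,cv2.contourArea(c),cv2.approxPolyDP(cv2.convexHull(c),3,True)[:,0].tolist())
E
```

```text
top cell [ 0.4033 -0.3152  0.031 ] [ 0.4077 -0.4231  0.031 ] [ 0.4055 -0.3692  0.031 ] 0.10795104692016162 -87.64664414414837
scene cell [ 0.4051 -0.424   0.031 ] [ 0.399 -0.314  0.031] [ 0.4021 -0.369   0.031 ] 0.1102001988790435 93.18918588437558
(array([ 0.4052, -0.369 ,  0.0351]), np.float64(0.001114790328533704))
top plate [[0.6111 0.1508 0.042 ]
 [0.6071 0.062  0.042 ]
 [0.4702 0.069  0.042 ]
 [0.4768 0.1577 0.042 ]] [np.float64(0.13448619575088577), np.float64(0.08884164623009137), np.float64(0.1370104875526595), np.float64(0.08891587121617048)] [0.5413 0.1099 0.042 ]
scene plate [[0.6113 0.0619 0.042 ]
 [0.6179 0.1477 0.042 ]
 [0.4768 0.1563 0.042 ]
 [0.474  0.0682 0.042 ]] [np.float64(0.13743995614595844), np.float64(0.0860799266472598), np.float64(0.14134091411465566), np.float64(0.08808414432144797)] [0.545  0.1086 0.042 ]
[150 146 138]
top 1506.0 [[226, 194], [258, 196], [255, 256], [218, 257], [215, 207]]
[87 85 88]
scene 8799.5 [[479, 190], [479, 334], [350, 334], [350, 190]]
```

```bash
python3 - <<'E'
from h import *
crop("pics/top0.png","pics/t_c2.png",212,185,56,65,10)
crop("pics/scene0.png","pics/s_c2.png",368,195,75,60,10)
E
```

```text
(no output)
```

View pics/t_c2.png

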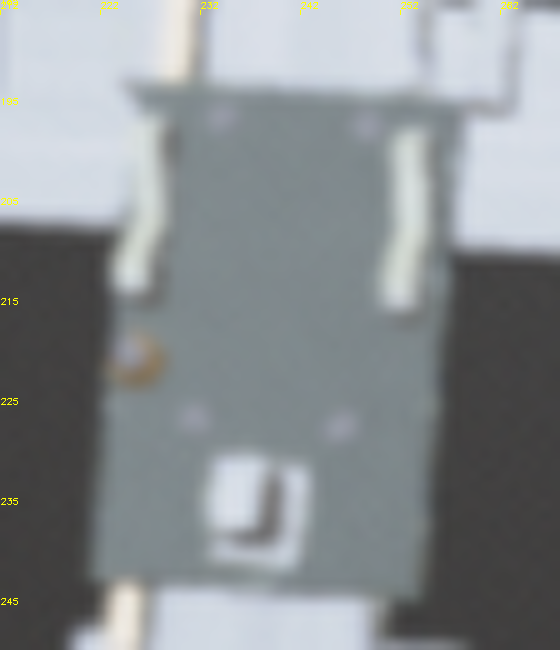

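View pics/s_c2.png

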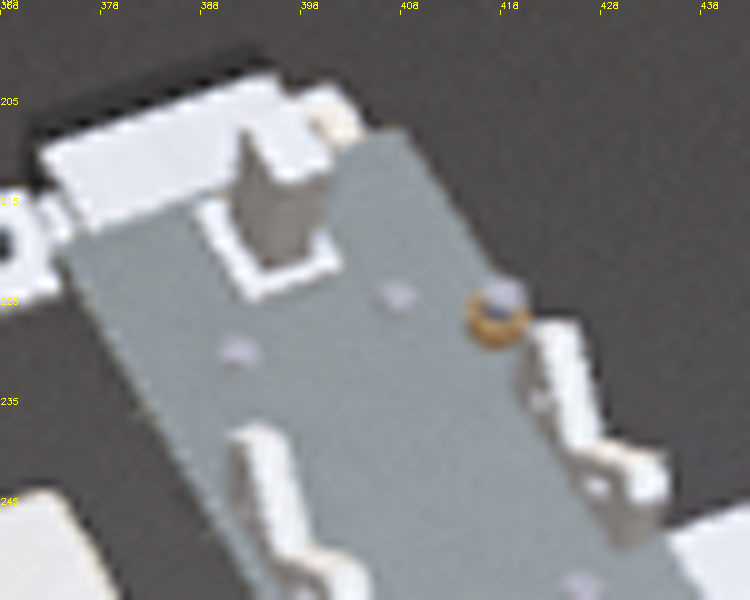

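```bash
python3 - <<'E'
from h import *
np.set_printoptions(precision=4,suppress=True)
T={'L':(225.9,205.3),'R':(252.0,207)}
S={'L':(427.9,235),'R':(398.4,246)}
for k in 'LR':
    print(k,plane('top',*T[k],.067),plane('scene',*S[k],.067),tri(S[k],T[k]))
print('post',plane('top',235.3,234.5,.082),plane('scene',396.3,209.5,.082),tri((396.3,209.5),(235.3,234.5)))
a=plane('top',207.5,189,.067);b=plane('top',288,189,.067);print('snouts',a,b)
x=plane('scene',461,240,.067);print(x)
for p in [(.62,.1,.067),(.60,.1,.067)]: print(proj('top',p))
E
```

```text
L [0.5734 0.1443 0.067 ] [0.5752 0.1461 0.067 ] (array([0.5742, 0.1456, 0.0657]), np.float64(0.0022699383010179154))
R [0.57   0.0737 0.067 ] [0.5731 0.0739 0.067 ] (array([0.5711, 0.0748, 0.0635]), np.float64(0.0012857040260312192))
post [0.4918 0.1125 0.082 ] [0.4949 0.1115 0.082 ] (array([0.4925, 0.1133, 0.0782]), np.float64(0.00022719438415181806))
snouts [0.6178 0.1965 0.067 ] [ 0.6217 -0.0219  0.067 ]
[0.6162 0.2034 0.067 ]
(np.float64(243.055239436588), np.float64(188.83487541982555))
(np.float64(242.73318421873344), np.float64(196.0081614427102))
```

```bash
cat >> h.py <<'E'
def goal(yaw,jaw='x'):  # jaw dir = world (cos,sin) at yaw deg
    z=np.array([np.cos(np.radians(yaw)),np.sin(np.radians(yaw)),0]);x=np.array([0,0,-1.]);return R.from_matrix(np.c_[x,np.cross(z,x),z])
def plan(p,yaw):
    s=ctrl.sense();r=R.from_rotvec(s['tcp_rot']);p0=np.array(s['tool_pos'])
    print('now',p0.round(4),'axes x',r.as_matrix()[:,0].round(3),'z',r.as_matrix()[:,2].round(3),'w',round(s['grip_width'],4),'F',s['force'].round(2))
    for y in(yaw,yaw+180):
        g=goal(y); print(' yaw',y,'turn',np.degrees((r.inv()*g).as_rotvec()).round(2),'shift(cm, tool now)',(100*r.inv().apply(np.array(p)-p0)).round(2),'shift in goal axes',(100*g.inv().apply(np.array(p)-p0)).round(2))
E
python3 -c "
from h import *
plan((.404,-.369,.15),2.7)"
```

```text
now [ 0.1226 -0.5359  0.2388] axes x [-0.     0.001 -1.   ] z [ 0.223 -0.975 -0.001] w 0.0855 F [ 0.89 -0.47  0.83]
 yaw 2.7 turn [-7.982e+01 -5.000e-02 -5.000e-02] shift(cm, tool now) [ 8.89 31.15 -9.99] shift in goal axes [ 8.88 15.34 28.9 ]
 yaw 182.7 turn [ 1.0018e+02 -5.0000e-02  5.0000e-02] shift(cm, tool now) [ 8.89 31.15 -9.99] shift in goal axes [  8.88 -15.34 -28.9 ]
```

Request:
move_arm([
  [[0,0,0,-10,0,0],[0,0,0,-10,0,0],[0,0,0,-10,0,0],[0,0,0,-10,0,0],[0,0,0,-10,0,0],[0,0,0,-10,0,0],[0,0,0,-10,0,0],[0,0,0,-9.8,0,0],[1,2.5,4.8,0,0,0],[1,2.5,4.8,0,0,0],[1,2.5,4.8,0,0,0],[1,2.5,4.8,0,0,0],[1,2.5,4.8,0,0,0],[1,2.84,4.9,0,0,0],[0,0,0,0,0,0],[0,0,0,0,0,0]],
], claw=6.5)

```text
t: 2.1
tool_pos: [0.4038, -0.3695, 0.1791]
tcp_rot: [-0.037, 1.571, 0.037]
force: [-0.2, 0.4, 0.0]
grip_width: 0.0647
```

```bash
python3 - <<'E'
from h import *
cv2.imwrite("pics/top1.png",ctrl.grab_frame("top")[:,:,::-1]);cv2.imwrite("pics/scene1.png",ctrl.grab_frame("scene")[:,:,::-1])
plan((.404,-.369,.021),2.7); print(ctrl.sense()['joint_pos'].round(2))
E
```

```text
now [ 0.4034 -0.3701  0.1795] axes x [ 0. -0. -1.] z [0.999 0.045 0.   ] w 0.0648 F [ 0.91 -1.62  1.58]
 yaw 2.7 turn [-0.09  0.    0.01] shift(cm, tool now) [15.85  0.11  0.07] shift in goal axes [15.85  0.11  0.07]
 yaw 182.7 turn [ 1.7991e+02  2.0000e-02 -0.0000e+00] shift(cm, tool now) [15.85  0.11  0.07] shift in goal axes [15.85 -0.11 -0.07]
[-0.83  0.42  1.72 -0.    1.01 -0.87]
```

View pics/scene1.png

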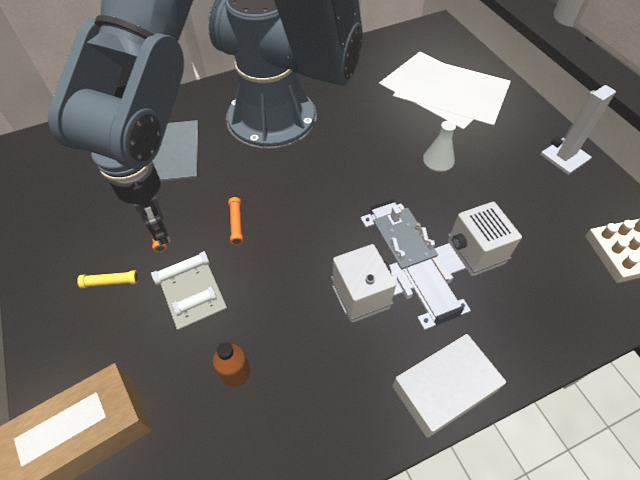

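Request:
move_arm([
  [[4,0.1,0.05,0,0,0],[4,0,0,0,0,0],[3.3,0,0,0,0,0],[0,0,0,0,0,0]],
])

```text
t: 2.7
tool_pos: [0.403, -0.3682, 0.0648]
tcp_rot: [-0.033, 1.573, 0.038]
force: [0.1, -0.4, -0.4]
grip_width: 0.0649
```

```bash
python3 - <<'E'
from h import *
cv2.imwrite("pics/top2.png",ctrl.grab_frame("top")[:,:,::-1]);cv2.imwrite("pics/scene2.png",ctrl.grab_frame("scene")[:,:,::-1])
plan((.404,-.369,.021),2.7)
crop("pics/scene2.png","pics/s2.png",130,200,110,110,5);crop("pics/top2.png","pics/t2.png",370,210,90,100,5)
p=ctrl.sense()['tool_pos'];print(proj('scene',p),proj('top',p))
E
```

```text
now [ 0.4044 -0.3693  0.0674] axes x [ 0.001 -0.001 -1.   ] z [0.999 0.046 0.001] w 0.0651 F [-0.2  -0.31  0.04]
 yaw 2.7 turn [-0.08  0.03  0.04] shift(cm, tool now) [ 4.64  0.03 -0.05] shift in goal axes [ 4.64  0.03 -0.04]
 yaw 182.7 turn [ 1.7992e+02  7.0000e-02 -5.0000e-02] shift(cm, tool now) [ 4.64  0.03 -0.05] shift in goal axes [ 4.64 -0.03  0.04]
(np.float64(175.38234909176794), np.float64(259.2445411940577)) (np.float64(417.7958140777605), np.float64(271.4995128190835))
```

View pics/s2.png

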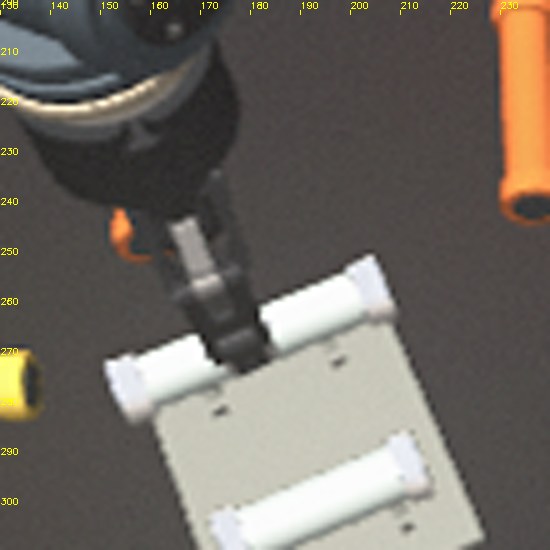

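View pics/t2.png

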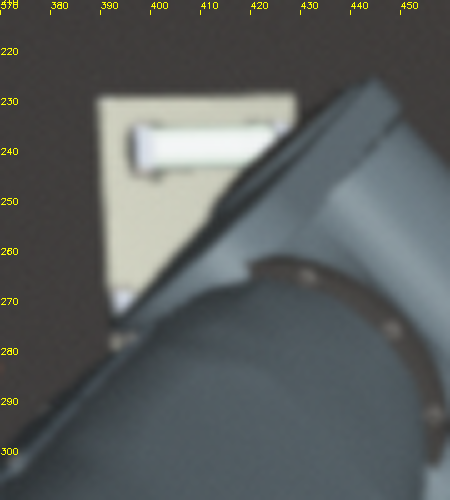

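The fingers straddle the middle of the glass at about (177,268) in scene, so I'll go down and close.

Request:
move_arm([
  [[2.4,0,-0.05,0,0,0],[1.6,0,0,0,0,0],[0.6,0,0,0,0,0],[0,0,0,0,0,0],[0,0,0,0,0,0]],
])

```text
t: 3.42
tool_pos: [0.4044, -0.3687, 0.0209]
tcp_rot: [-0.037, 1.57, 0.036]
force: [-0.1, -1.0, 0.7]
grip_width: 0.0652
```

Request:
move_arm([
  [[0,0,0,0,0,0],[0,0,0,0,0,0],[0,0,0,0,0,0],[0,0,0,0,0,0],[0,0,0,0,0,0],[0,0,0,0,0,0],[0,0,0,0,0,0],[0,0,0,0,0,0]],
], claw=1.5)

```text
t: 4.42
tool_pos: [0.4057, -0.3691, 0.0212]
tcp_rot: [-0.038, 1.567, 0.035]
force: [7.5, 1.1, 2.4]
grip_width: 0.0223
```

Request:
move_arm([
  [[-0.2,0,0.1,0,0,0],[-0.5,0,0,0,0,0],[-1.5,0,0,0,0,0],[-3,0,0,0,0,0],[-3,0,0,0,0,0],[-3,0,0,0,0,0],[-3,0,0,0,0,0],[0,0,0,0,0,0],[0,0,0,0,0,0]],
])

```text
t: 5.55
tool_pos: [0.4047, -0.368, 0.1619]
tcp_rot: [-0.036, 1.571, 0.037]
force: [0.8, -0.2, -2.3]
grip_width: 0.0223
```

```bash
python3 - <<'E'
from h import *
cv2.imwrite("pics/scene3.png",ctrl.grab_frame("scene")[:,:,::-1])
plan((.573,.1095,.16),-2.5)
crop("pics/scene3.png","pics/s3.png",90,160,160,160,4)
p=ctrl.sense()['tool_pos'];print(proj('scene',p+[0,0,.010]))
y=R.from_rotvec(ctrl.sense()['tcp_rot']).as_matrix()[:,1]
for s in(-.06,-.048,.048,.06):print(s,proj('scene',p+[0,0,.010]+y*s))
E
```

```text
now [ 0.4046 -0.3679  0.1615] axes x [-0.001  0.001 -1.   ] z [ 0.999  0.047 -0.001] w 0.0222 F [-0.58  0.34 -1.17]
 yaw -2.5 turn [ 5.18 -0.06 -0.07] shift(cm, tool now) [ 0.19 46.9  19.05] shift in goal axes [ 0.15 48.43 14.74]
 yaw 177.5 turn [-1.7482e+02  1.0000e-01 -1.0000e-01] shift(cm, tool now) [ 0.19 46.9  19.05] shift in goal axes [  0.15 -48.43 -14.74]
(np.float64(161.93079994701006), np.float64(230.76489725179107))
-0.06 (np.float64(131.230219305078), np.float64(242.7889267075322))
-0.048 (np.float64(137.45124856657145), np.float64(240.35243080025103))
0.048 (np.float64(185.78174602602897), np.float64(221.4235599804786))
0.06 (np.float64(191.6490913189632), np.float64(219.12558609353235))
```

View pics/s3.png

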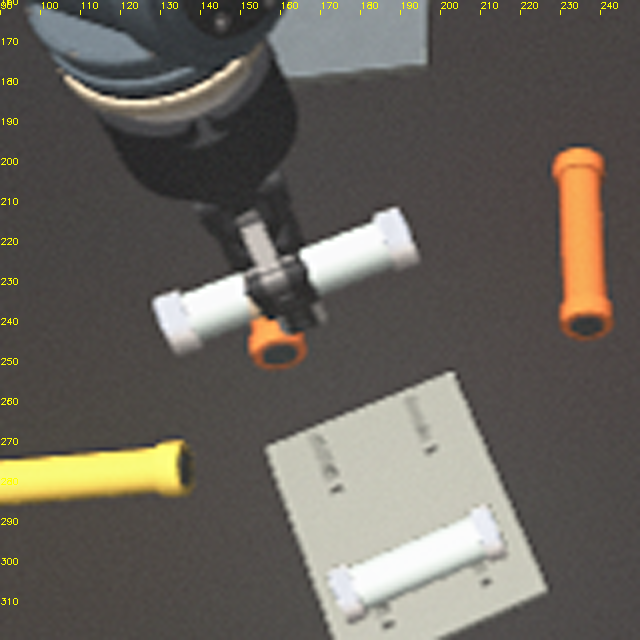

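The cell hangs level in the fingers, and its ends at (130,242) and (191,218) match the pose predicted from the TCP. Next I carry it above the cradle.

Request:
move_arm([
  [[-2,0,0,2.6,0,0],[-2,0,0,2.6,0,0],[-2,2,0,0,0,0],[0,4,0,0,0,0],[0,4.5,1,0,0,0],[0,4.5,1.4,0,0,0],[0,4.5,1.5,0,0,0],[0,4.5,1.5,0,0,0],[0,4.5,1.5,0,0,0],[0,4.5,1.5,0,0,0],[0,4.5,1.5,0,0,0],[0,4.5,1.5,0,0,0],[0,3.5,1.5,0,0,0],[0,2,1.3,0,0,0],[0,0.9,0.5,0,0,0],[0,0,0,0,0,0],[0,0,0,0,0,0]],
])

```text
t: 7.72
tool_pos: [0.5728, 0.1079, 0.2221]
tcp_rot: [0.035, 1.571, -0.035]
force: [-0.2, -0.7, -0.5]
grip_width: 0.022
```

```bash
python3 - <<'E'
from h import *
plan((.573,.1095,.10),-2.5)
E
```

```text
now [0.5728 0.1079 0.2221] axes x [-0.001 -0.    -1.   ] z [ 0.999 -0.045 -0.001] w 0.022 F [-0.22 -0.68 -0.49]
 yaw -2.5 turn [-0.06 -0.04  0.01] shift(cm, tool now) [12.21  0.16  0.02] shift in goal axes [1.221e+01 1.600e-01 1.000e-02]
 yaw 177.5 turn [1.7994e+02 2.0000e-02 6.0000e-02] shift(cm, tool now) [12.21  0.16  0.02] shift in goal axes [ 1.221e+01 -1.600e-01 -1.000e-02]
```

Request:
move_arm([
  [[4,0.16,0,0,0,0],[4,0,0,0,0,0],[3.2,0,0,0,0,0],[2.3,0,0,0,0,0],[0,0,0,0,0,0],[0,0,0,0,0,0]],
])

```text
t: 8.48
tool_pos: [0.5738, 0.11, 0.0884]
tcp_rot: [0.035, 1.569, -0.035]
force: [0.1, -0.1, -0.9]
grip_width: 0.0222
```

```bash
python3 - <<'E'
from h import *
for n in("scene","top"): cv2.imwrite(f"pics/{n}4.png",ctrl.grab_frame(n)[:,:,::-1])
plan((.573,.1095,.057),-2.5)
crop("pics/scene4.png","pics/s4.png",350,180,120,110,6);crop("pics/top4.png","pics/t4.png",200,170,80,90,6)
p=ctrl.sense()['tool_pos']
y=R.from_rotvec(ctrl.sense()['tcp_rot']).as_matrix()[:,1]
for s in(-.06,0,.06):print(s,proj('scene',p+[0,0,.010]+y*s),proj('top',p+[0,0,.010]+y*s))
E
```

```text
now [0.5739 0.1102 0.0886] axes x [ 0.002  0.    -1.   ] z [ 0.999 -0.044  0.002] w 0.0221 F [ 0.59  0.14 -1.97]
 yaw -2.5 turn [-0.04  0.12 -0.02] shift(cm, tool now) [ 3.16 -0.07 -0.1 ] shift in goal axes [ 3.16 -0.07 -0.09]
 yaw 177.5 turn [ 1.7996e+02 -3.0000e-02 -1.8000e-01] shift(cm, tool now) [ 3.16 -0.07 -0.1 ] shift in goal axes [3.16 0.07 0.09]
-0.06 (np.float64(390.0425315592494), np.float64(241.00284621593738)) (np.float64(259.30011071349634), np.float64(204.01689800641356))
0 (np.float64(415.6877065406639), np.float64(231.9477379258567)) (np.float64(236.52268020568692), np.float64(202.62446633402726))
0.06 (np.float64(440.71814138689126), np.float64(223.10968951149962)) (np.float64(213.77316448318302), np.float64(201.2337411504907))
```

View pics/s4.png

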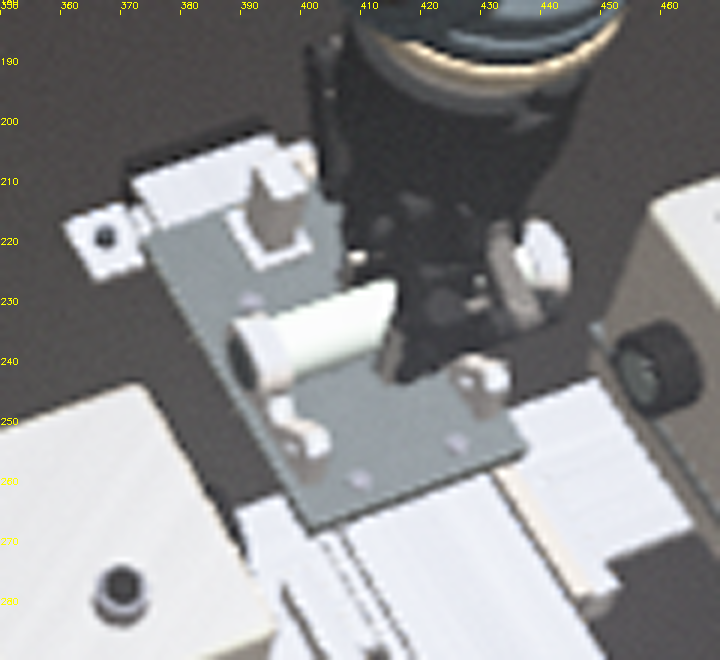

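View pics/t4.png

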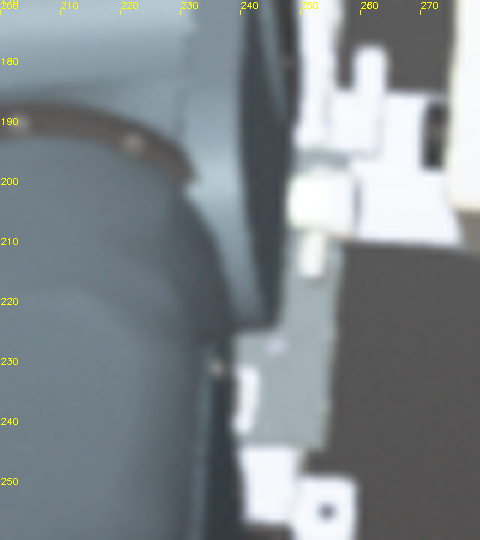

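Request:
move_arm([
  [[1,-0.05,-0.05,0,0,0],[1,0,0,0,0,0],[0.6,0,0,0,0,0],[0,0,0,0,0,0],[0,0,0,0,0,0]],
])

```text
t: 9.2
tool_pos: [0.5729, 0.1099, 0.0614]
tcp_rot: [0.035, 1.57, -0.034]
force: [-0.4, 0.2, -0.9]
grip_width: 0.0221
```

Request:
move_arm([
  [[0.2,0,0,0,0,0],[0,0,0,0,0,0],[0,0,0,0,0,0]],
])

```text
t: 9.57
tool_pos: [0.5728, 0.1098, 0.0594]
tcp_rot: [0.035, 1.57, -0.035]
force: [0.2, 1.0, -1.5]
grip_width: 0.0224
```

Request:
move_arm([
  [[0.2,0,0,0,0,0],[0,0,0,0,0,0],[0,0,0,0,0,0]],
])

```text
t: 9.95
tool_pos: [0.5732, 0.1099, 0.0576]
tcp_rot: [0.035, 1.569, -0.034]
force: [3.7, -0.9, 1.6]
grip_width: 0.0222
```

Request:
move_arm([
  [[0.0,0,0.1,0,0,0],[0.1,0,0,0,0,0],[0,0,0,0,0,0],[0,0,0,0,0,0]],
])

```text
t: 10.45
tool_pos: [0.5739, 0.1098, 0.057]
tcp_rot: [0.034, 1.57, -0.034]
force: [-2.2, -0.4, 10.1]
grip_width: 0.0221
```

It's seated, with 10 N upward and the sideways force balanced. I ease off slightly and open.

Request:
move_arm([
  [[-0.05,0,0,0,0,0],[0,0,0,0,0,0],[0,0,0,0,0,0],[0,0,0,0,0,0],[0,0,0,0,0,0]],
], claw=4.5)

```text
t: 11.08
tool_pos: [0.5737, 0.1098, 0.0567]
tcp_rot: [0.035, 1.571, -0.035]
force: [0.1, 0.2, -0.3]
grip_width: 0.045
```

Request:
move_arm([
  [[-1,0,0,0,0,0],[-2,0,0,0,0,0],[-3,0,0,0,0,0],[-4,0,0,0,0,0],[0,0,0,0,0,0],[0,0,0,0,0,0]],
])

```text
t: 11.82
tool_pos: [0.5735, 0.1098, 0.1567]
tcp_rot: [0.035, 1.571, -0.035]
force: [-0.2, -0.0, 0.3]
grip_width: 0.0446
```

```bash
python3 - <<'E'
from h import *
for n in("scene","top"): cv2.imwrite(f"pics/{n}5.png",ctrl.grab_frame(n)[:,:,::-1])
plan((.493,.113,.16),-92.5); print(ctrl.sense()['joint_pos'].round(2))
crop("pics/scene5.png","pics/s5.png",350,180,120,110,6);crop("pics/top5.png","pics/t5.png",200,150,80,110,5)
E
```

```text
now [0.5733 0.1097 0.1559] axes x [-0.002 -0.    -1.   ] z [ 0.999 -0.044 -0.002] w 0.0451 F [ 0.32 -0.04  1.34]
 yaw -92.5 turn [ 8.998e+01 -6.000e-02  8.000e-02] shift(cm, tool now) [-0.39 -0.03 -8.03] shift in goal axes [-0.41 -8.03  0.02]
 yaw 87.5 turn [-9.002e+01 -8.000e-02 -6.000e-02] shift(cm, tool now) [-0.39 -0.03 -8.03] shift in goal axes [-0.41  8.03 -0.02]
[ 0.11  0.51  1.64 -0.    1.    0.15]
```

View pics/s5.png

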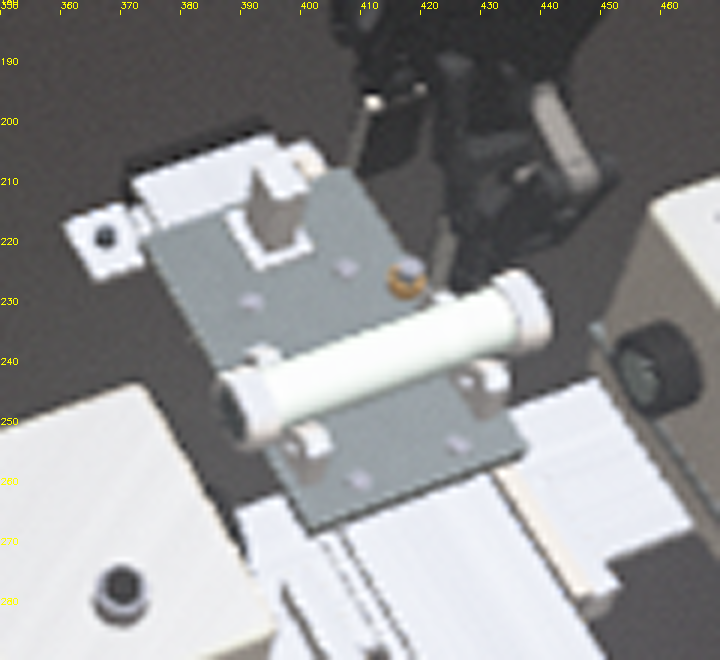

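View pics/t5.png

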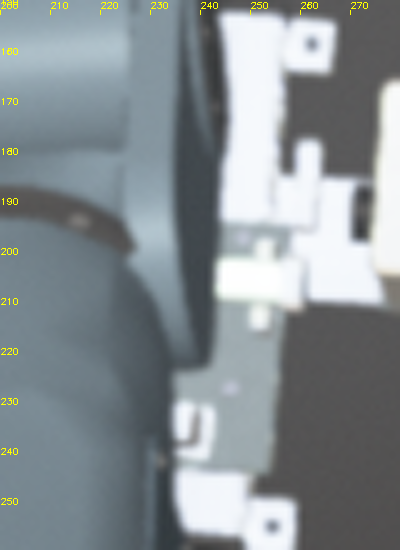

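The cell lies in both saddles, with its collars outside them at (390,247) and (437,231) in scene. Next I turn the jaw and go over the grip post.

Request:
move_arm([
  [[-0.5,0,0,-10,0,0],[-0.5,0,0,-10,0,0],[0,0,0,-10,0,0],[0,0,0,-10,0,0],[0,0,0,-10,0,0],[0,0,0,-10,0,0],[0,0,0,-10,0,0],[0,0,0,-10,0,0],[0,0,0,-10,0,0],[0,2,0,0,0,0],[0,3,0,0,0,0],[0,2.95,0,0,0,0],[0,0,0,0,0,0],[0,0,0,0,0,0]],
])

```text
t: 13.68
tool_pos: [0.4949, 0.1133, 0.1666]
tcp_rot: [-1.177, 1.23, 1.177]
force: [-0.2, 0.9, 0.9]
grip_width: 0.0449
```

```bash
python3 - <<'E'
from h import *
cv2.imwrite("pics/scene6.png",ctrl.grab_frame("scene")[:,:,::-1])
plan((.494,.1133,.058),87.5); print(ctrl.sense()['joint_pos'].round(2))
crop("pics/scene6.png","pics/s6.png",340,120,140,160,4)
p=ctrl.sense()['tool_pos'];print(proj('scene',p))
E
```

```text
now [0.4951 0.1133 0.1666] axes x [ 0. -0. -1.] z [0.044 0.999 0.   ] w 0.0452 F [-0.6   0.17 -0.75]
 yaw 87.5 turn [-0.03  0.    0.01] shift(cm, tool now) [10.86  0.11  0.  ] shift in goal axes [10.86  0.11  0.  ]
 yaw 267.5 turn [ 1.7997e+02  1.0000e-02 -0.0000e+00] shift(cm, tool now) [10.86  0.11  0.  ] shift in goal axes [10.86 -0.11 -0.  ]
[ 0.13  0.37  1.83 -0.    0.94 -1.39]
(np.float64(402.3741766889892), np.float64(184.20695613718033))
```

View pics/s6.png

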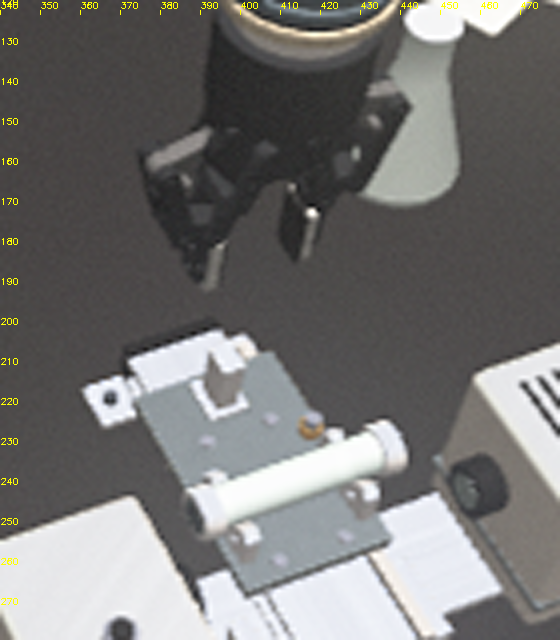

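Request:
move_arm([
  [[3,0.1,0,0,0,0],[3,0,0,0,0,0],[2.5,0,0,0,0,0],[1.5,0,0,0,0,0],[0.8,0,0,0,0,0],[0,0,0,0,0,0],[0,0,0,0,0,0]],
])

```text
t: 14.6
tool_pos: [0.4938, 0.1134, 0.0595]
tcp_rot: [-1.177, 1.229, 1.176]
force: [0.0, 0.2, -0.2]
grip_width: 0.0449
```

Request:
move_arm([
  [[0,0,0,0,0,0],[0,0,0,0,0,0],[0,0,0,0,0,0],[0,0,0,0,0,0],[0,0,0,0,0,0],[0,0,0,0,0,0],[0,0,0,0,0,0]],
], claw=0.5)

```text
t: 15.48
tool_pos: [0.4939, 0.1139, 0.0594]
tcp_rot: [-1.177, 1.228, 1.176]
force: [1.1, 5.7, 3.4]
grip_width: 0.0131
```

```bash
python3 - <<'E'
from h import *
cv2.imwrite("pics/scene7.png",ctrl.grab_frame("scene")[:,:,::-1])
plan((.494,.1133,.058),87.5); print(ctrl.sense()['joint_pos'].round(2))
crop("pics/scene7.png","pics/s7.png",340,150,140,140,4)
E
```

```text
now [0.4939 0.114  0.0594] axes x [ 0.002  0.001 -1.   ] z [0.044 0.999 0.001] w 0.0131 F [0.18 5.22 2.48]
 yaw 87.5 turn [-0.02  0.05  0.09] shift(cm, tool now) [ 0.14 -0.01 -0.07] shift in goal axes [ 0.14 -0.01 -0.07]
 yaw 267.5 turn [ 1.7998e+02  1.4000e-01 -8.0000e-02] shift(cm, tool now) [ 0.14 -0.01 -0.07] shift in goal axes [0.14 0.01 0.07]
[ 0.13  0.54  1.89  0.    0.7  -1.39]
```

View pics/s7.png

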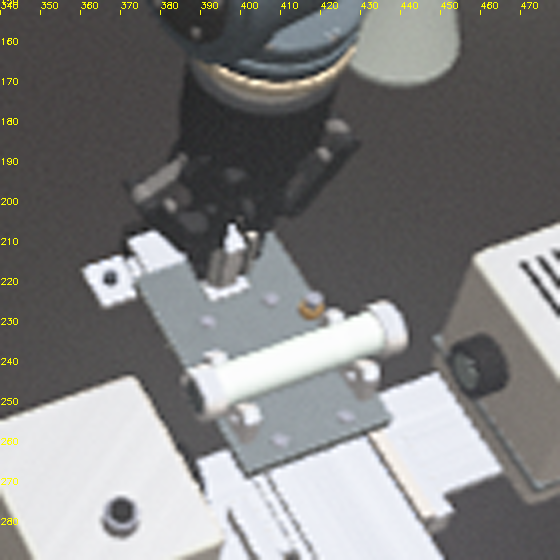

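The post is held, at 13 mm opening. I slide 36 mm gently, then continue in small steps while watching the force. From the snouts I expect the notch 46 mm or so ahead.

Request:
move_arm([
  [[0,-0.2,0.07,0,0,0],[0,-0.3,0,0,0,0],[0,-0.4,0,0,0,0],[0,-0.5,0,0,0,0],[0,-0.5,0,0,0,0],[0,-0.5,0,0,0,0],[0,-0.5,0,0,0,0],[0,-0.4,0,0,0,0],[0,-0.3,0,0,0,0],[0,0,0,0,0,0]],
])

```text
t: 16.77
tool_pos: [0.5302, 0.1125, 0.0594]
tcp_rot: [-1.178, 1.228, 1.175]
force: [3.2, 0.5, 3.2]
grip_width: 0.0131
```

Request:
move_arm([
  [[0,-0.1,0,0,0,0],[0,-0.1,0,0,0,0],[0,0,0,0,0,0]],
])

```text
t: 17.15
tool_pos: [0.5317, 0.1124, 0.0594]
tcp_rot: [-1.177, 1.229, 1.176]
force: [-0.5, 1.0, 6.8]
grip_width: 0.0133
```

Request:
move_arm([
  [[0,-0.1,0,0,0,0],[0,-0.1,0,0,0,0],[0,0,0,0,0,0]],
])

```text
t: 17.52
tool_pos: [0.5342, 0.1123, 0.0594]
tcp_rot: [-1.178, 1.228, 1.175]
force: [1.9, 0.1, 5.4]
grip_width: 0.0129
```

Request:
move_arm([
  [[0,-0.1,0,0,0,0],[0,0,0,0,0,0]],
])

```text
t: 17.77
tool_pos: [0.5346, 0.1123, 0.0594]
tcp_rot: [-1.177, 1.229, 1.176]
force: [-0.1, 0.7, 8.7]
grip_width: 0.0133
```

Request:
move_arm([
  [[0,-0.1,0,0,0,0],[0,0,0,0,0,0]],
])

```text
t: 18.02
tool_pos: [0.5349, 0.1123, 0.0594]
tcp_rot: [-1.176, 1.23, 1.177]
force: [-5.4, 0.7, 12.9]
grip_width: 0.0132
```

Request:
move_arm([
  [[0,-0.1,0,0,0,0],[0,0,0,0,0,0]],
])

```text
t: 18.27
tool_pos: [0.5352, 0.1123, 0.0594]
tcp_rot: [-1.176, 1.232, 1.179]
force: [-9.0, 1.5, 16.9]
grip_width: 0.0132
```

Request:
move_arm([
  [[0,-0.1,0,0,0,0],[0,0,0,0,0,0]],
])

```text
t: 18.52
tool_pos: [0.5354, 0.1123, 0.0593]
tcp_rot: [-1.175, 1.233, 1.18]
force: [-14.5, 1.0, 19.9]
grip_width: 0.0133
```

Request:
move_arm([
  [[0,-0.1,0,0,0,0],[0,0,0,0,0,0]],
])

```text
t: 18.77
tool_pos: [0.5357, 0.1122, 0.0593]
tcp_rot: [-1.174, 1.234, 1.181]
force: [-18.6, 0.8, 24.4]
grip_width: 0.0128
```

Stepping on raised the push to 18 N with little motion, which is more than the detent should take. I'll back off and look.

Request:
move_arm([
  [[0,0.4,0,0,0,0],[0,0,0,0,0,0],[0,0,0,0,0,0]],
])

```text
t: 19.15
tool_pos: [0.5345, 0.1123, 0.0594]
tcp_rot: [-1.177, 1.229, 1.177]
force: [-2.2, 0.9, 9.1]
grip_width: 0.0135
```

```bash
python3 - <<'E'
from h import *
np.set_printoptions(precision=4,suppress=True)
for n in("scene","top"): cv2.imwrite(f"pics/{n}8.png",ctrl.grab_frame(n)[:,:,::-1])
for i in range(1): print(ctrl.sense())
print(goal(87.5).as_rotvec())
crop("pics/scene8.png","pics/s8.png",340,140,130,140,4);crop("pics/top8.png","pics/t8.png",190,145,110,120,4)
E
```

```text
{'t': 19.25, 'joint_pos': array([ 0.1219,  0.5944,  1.79  ,  0.0001,  0.7568, -1.4051]), 'qd': array([-0.0001,  0.0003, -0.0014, -0.0007,  0.0003, -0.0005]), 'joint_torque': array([ -0.5968, -50.7271, -19.119 ,   0.0108,  -0.4036,   0.0805]), 'tool_pos': array([0.5345, 0.1123, 0.0594]), 'tcp_rot': array([-1.1769,  1.2292,  1.1766]), 'force': array([-1.6229,  0.8724,  9.6723]), 'wrist_torque': array([-0.085 ,  0.2675,  0.0907]), 'grip_width': 0.013253131320954343}
[-1.177   1.2295  1.177 ]
```

View pics/s8.png

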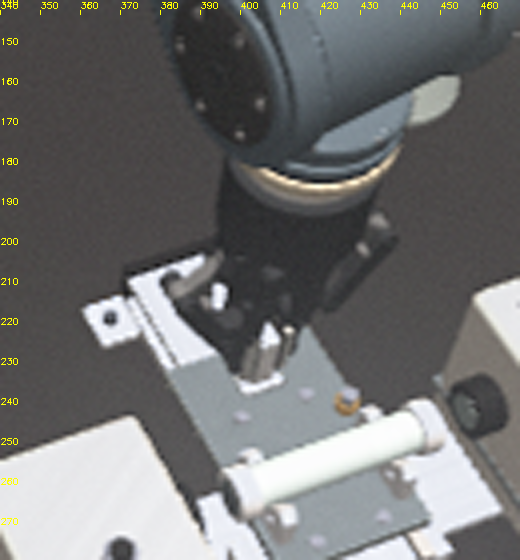

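View pics/t8.png

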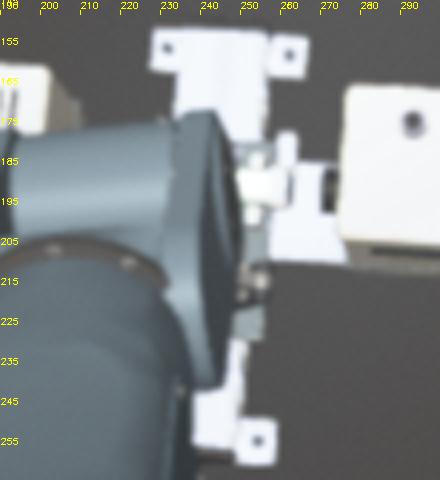

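The cell's row (about 192) now matches the snout's row (about 192) in top, so this looks like the notch. I'll probe backwards to confirm it is two-sided and centre on it.

Request:
move_arm([
  [[-0.1,0.1,0,0,0,0],[0,0,0,0,0,0],[0,0,0,0,0,0]],
])

```text
t: 19.62
tool_pos: [0.5339, 0.1123, 0.0595]
tcp_rot: [-1.177, 1.229, 1.176]
force: [6.6, 1.4, -5.3]
grip_width: 0.0133
```

Request:
move_arm([
  [[0,0.1,0,0,0,0],[0,0,0,0,0,0],[0,0,0,0,0,0]],
])

```text
t: 20.0
tool_pos: [0.5337, 0.1124, 0.0595]
tcp_rot: [-1.178, 1.227, 1.175]
force: [10.9, 1.4, -9.1]
grip_width: 0.0128
```

Request:
move_arm([
  [[0,0.1,0,0,0,0],[0,0,0,0,0,0],[0,0,0,0,0,0]],
])

```text
t: 20.38
tool_pos: [0.5334, 0.1124, 0.0595]
tcp_rot: [-1.179, 1.226, 1.173]
force: [15.3, 0.6, -13.6]
grip_width: 0.0133
```

Stiff both ways about x≈0.5343, so it acts like a notch, but the forces exceed the quoted 10 N. I'll recentre and compare the cell axis with the snout axis more carefully in the pictures.

Request:
move_arm([
  [[0,-0.25,0,0,0,0],[0.05,0,0,0,0,0],[0,0,0,0,0,0]],
])

```text
t: 20.75
tool_pos: [0.5342, 0.1123, 0.0594]
tcp_rot: [-1.177, 1.229, 1.176]
force: [4.0, 1.8, -0.0]
grip_width: 0.0133
```

```bash
python3 - <<'E'
from h import *
np.set_printoptions(precision=4,suppress=True)
for n in("scene","top"): cv2.imwrite(f"pics/{n}9.png",ctrl.grab_frame(n)[:,:,::-1])
s=ctrl.sense();print(s['tool_pos'],s['force'])
crop("pics/scene9.png","pics/s9.png",380,185,90,95,8);crop("pics/top9.png","pics/t9.png",240,170,55,55,10)
crop("pics/top0.png","pics/t9b.png",195,170,100,40,8)
# predicted cradle/beam axis line if cradle = grip+80mm
g=s['tool_pos'].copy();ya=np.radians(-2.5)
for off in (0,.004,.008):
    c=np.array([g[0]+(.08+off)*np.cos(ya),g[1]+(.08+off)*np.sin(ya),.067])
    for t in(-.095,-.082,-.06,.06,.082,.095):
        q=c+np.array([-np.sin(ya),np.cos(ya),0])*t;print(off,t,q,np.round(proj('top',q),1),np.round(proj('scene',q),1))
E
```

```text
[0.5342 0.1123 0.0594] [5.0068 1.0716 0.1141]
0 -0.095 [0.61   0.0139 0.067 ] [274.6 193. ] [382.1 269.8]
0 -0.082 [0.6105 0.0269 0.067 ] [269.9 192.7] [387.8 267.7]
0 -0.06 [0.6115 0.0489 0.067 ] [261.8 192.2] [397.2 264.2]
0 0.06 [0.6167 0.1688 0.067 ] [217.7 189.6] [447.5 245.9]
0 0.082 [0.6177 0.1908 0.067 ] [209.6 189.1] [456.4 242.6]
0 0.095 [0.6183 0.2038 0.067 ] [204.8 188.8] [461.7 240.7]
0.004 -0.095 [0.614  0.0138 0.067 ] [274.8 191.6] [383.  271.3]
0.004 -0.082 [0.6145 0.0268 0.067 ] [270.  191.3] [388.6 269.2]
0.004 -0.06 [0.6155 0.0487 0.067 ] [261.9 190.8] [398.1 265.8]
0.004 0.06 [0.6207 0.1686 0.067 ] [217.8 188.1] [448.4 247.3]
0.004 0.082 [0.6217 0.1906 0.067 ] [209.7 187.6] [457.4 244. ]
0.004 0.095 [0.6223 0.2036 0.067 ] [205.  187.4] [462.7 242.1]
0.008 -0.095 [0.618  0.0136 0.067 ] [274.9 190.1] [383.9 272.9]
0.008 -0.082 [0.6185 0.0266 0.067 ] [270.1 189.8] [389.5 270.8]
0.008 -0.06 [0.6195 0.0486 0.067 ] [262.  189.3] [399.  267.3]
0.008 0.06 [0.6247 0.1684 0.067 ] [217.9 186.7] [449.4 248.8]
0.008 0.082 [0.6257 0.1904 0.067 ] [209.9 186.2] [458.4 245.5]
0.008 0.095 [0.6263 0.2034 0.067 ] [205.1 185.9] [463.7 243.5]
```

View pics/s9.png

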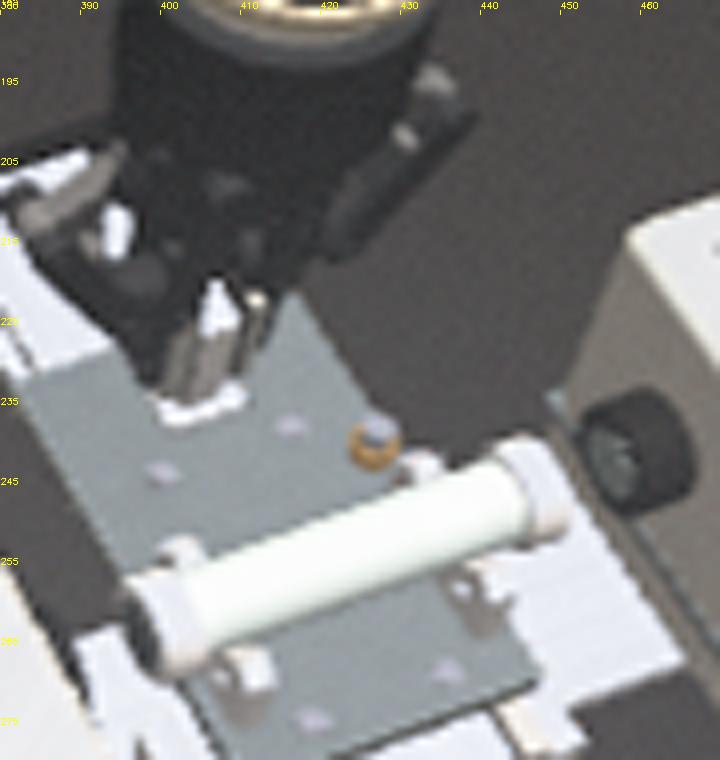

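View pics/t9.png

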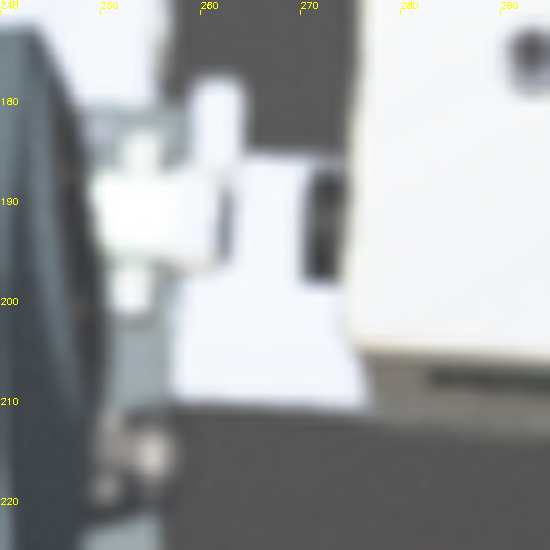

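View pics/t9b.png

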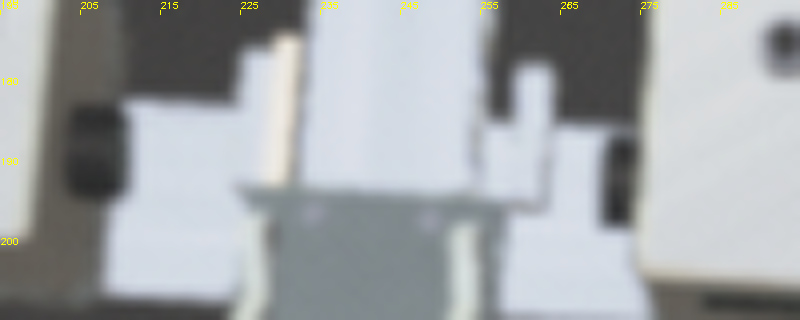

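The snout face centres are at (456,243) in scene and (270,192.5) in top. Both sit within half a pixel of the cradle's beam axis predicted from the grip point, so it is in the notch. I'll remove the residual pull.

Request:
move_arm([
  [[0,-0.08,0,0,0,0],[0,0,0,0,0,0],[0,0,0,0,0,0],[0,0,0,0,0,0]],
])

```text
t: 21.35
tool_pos: [0.5344, 0.1123, 0.0594]
tcp_rot: [-1.177, 1.23, 1.177]
force: [0.1, 2.7, 4.8]
grip_width: 0.0129
```

```bash
python3 - <<'E'
from h import *
cv2.imwrite("pics/scene10.png",ctrl.grab_frame("scene")[:,:,::-1])
s=ctrl.sense();print(s['tool_pos'],s['force'],s['grip_width'],abs(s['qd']).max())
E
```

```text
[0.53437972 0.11227138 0.05940773] [-0.61498437  3.46020709  5.0679756 ] 0.0129817059717704 0.0009996777399118523
```

View pics/scene10.png

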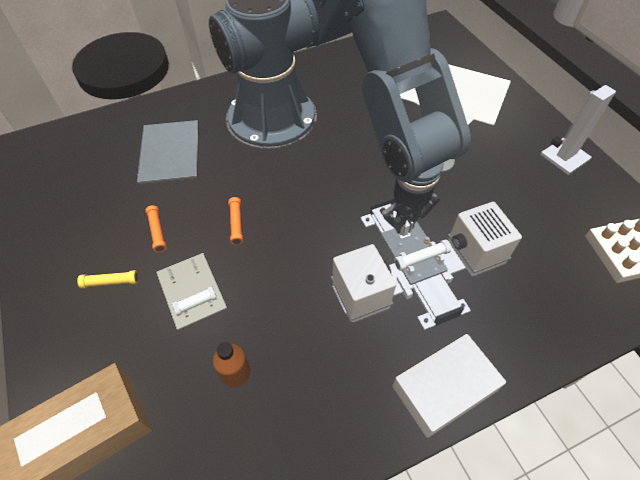

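The cell is in line with the snouts at (424,254), the short cell at (194,301) and the bottle are unmoved, and the flask is partly hidden behind the wrist. Force along the rail is about 0, so I hand in.

```bash
python3 -c "
from bench import ctrl
print(ctrl.finish_job())"
```

```text
the job is handed in; nothing more can be done
None
```

I laid the long cell in both saddles with the carriage still out, let go of it, and slid the carriage about 40 mm by its grip post into the detent. I handed the job in still gripping the post, about 21 s in; no verdict was given.

**Final checks:**
- **Cell:** after release it lay in both saddles with its collars outside them, and the last picture shows it still there.
- **Position in the beam:** the cradle axis, worked out from the grip point, met the snout centres within about half a pixel (1–2 mm) in both views.
- **Detent:** the carriage resisted both ways about x = 0.534 m. At hand-in the push along the rail was about 0 N, the arm was still, and the fingers were closed on the post (13 mm reading for the 14 mm post).
- **Bystanders:** the short cell and the bottle had not visibly moved. The flask was partly hidden by the wrist in the last picture, and nothing went near it.

**What disagreed:**
- **Push force:** while I probed the detent, the push reached about 19 N forward and 15 N back without the carriage leaving it. The stated figure is 9–10 N; part of this may be vertical load and give in the arm. I felt no sharp click, so finding the notch rests on that two-sided resistance and the pictures.
- **Beam estimate:** my first rough estimate of the beam was about 5 mm too far; re-measuring the snouts removed the difference.

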